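# Slide the potentiostat up against the cell stand

## Task

Slide the heavy potentiostat across the bench to the cell stand (the white base plate with stirrer, rod and beaker), so that it ends upright with its long side snug and square against the edge of the plate that faces it. It is tall, narrow and stands on grippy rubber feet, so push it with the fingers low down, on its grey base tray and not on the white cover above, so that it slides without rocking, tipping or being lifted. Ease it up to the plate without shoving the stand away, and leave the beaker, jar, bottle and tape roll where they are.

Things in the scene. Friction and masses are not known exactly. Their poses are not given: they have to be found in the camera images.
- potentiostat: Bench instrument, 1.7 to 2.3 kg, 200 (x, front to back) x 108 (y) x 240 mm tall. Origin: centre of underside. Its grey base tray has flat sides 8 to 66 mm up, over 4 rubber feet at x +-85, y +-44. Slides at 8 to 16 N; pushed sideways above 75 mm it may tip. Starts on the stand's +y or -y side, 50 to 200 mm clear of it, level with it front to back (30 mm), turned up to 0.2 rad to it.
- cover: White upper casing fixed on the potentiostat's tray: 192 x 100 x 174 mm, from 66 to 240 mm above the bench, set back 4 mm from the tray's sides. Origin: its centre, 153 mm above the bench; axes as the potentiostat's. Not to be pushed on.
- stand: Cell stand, loose, 3 kg. White base plate 240 (x, front to back) x 140 (y) x 20 mm; long edges at y +-70. Origin: centre of the plate's underside. On it, within its outline: black stirrer 120 x 112 mm centred at x -45, top at 88 mm; 12 mm rod at x 95, up to 330 mm; clamp from the rod forward to x -45 at 272 mm, electrode hanging from it to 200 mm.
- beaker: Glass beaker, 72 mm across, 95 mm tall, standing on the stand's stirrer, 88 mm up. Origin: centre of its underside. To be left alone.
- jar: White plastic jar, 62 mm across, 105 mm tall, standing on the bench on the other side of the stand from the potentiostat. Origin: centre of its underside. To be left alone.
- amber_bottle: Small brown glass bottle, 58 mm across, 120 mm tall, standing on the bench beyond the stand. Origin: centre of its underside. To be left alone.
- tape: Roll of white tape lying flat, 52 mm across, 24 mm tall, on the bench beyond the stand. Origin: centre of its underside. To be left alone.

How it is judged (in metres and radians):
On the way:
1. the fingers push the potentiostat (contact force between the fingers and potentiostat above 2 N), for 0.1 s.
At the end, for the whole second after the job is handed in: Potentiostat still, upright, its long side along the plate edge: centre within 135 mm of the plate's centre line (124 mm is contact, so at most 11 mm gap), square within 0.08 rad, level front to back within 60 mm; stand upright, within 20 mm of its start (y of potentiostat in the frame of stand between -0.135 and 0.135 m and x of potentiostat in the frame of stand between -0.06 and 0.06 m and angle between the x axis of potentiostat and the x axis of stand, either way round below 0.08 rad and angle between each of potentiostat, stand's own z axis and vertical below 0.03 rad and height (world z) of potentiostat below 0.006 m and linear speed of potentiostat below 0.01 m/s and distance of stand from where it was at the start of the episode below 0.02 m); the robot touches nothing.
It fails at once if the potentiostat rocks or tips by more than 4 degrees (angle between potentiostat's own z axis and vertical above 0.07 rad).
It fails at once if the potentiostat is lifted off the bench (height (world z) of potentiostat above 0.01 m).
It fails at once if the robot pushes on the white cover instead of low on the base tray (contact force between any of the fingers, the arm and cover above 3 N).
It fails at once if the stand is shoved more than 20 mm or tilted (distance of stand from where it was at the start of the episode above 0.02 m or angle between stand's own z axis and vertical above 0.06 rad).
It fails at once if the beaker, jar, bottle or tape roll is moved, lifted or tipped (distance of beaker from where it was at the start of the episode above 0.035 m or angle between beaker's own z axis and vertical above 0.2 rad or distance of any of jar, amber_bottle, tape from where it was at the start of the episode above 0.02 m).
It also fails if it takes over 51 s, if anything falls off the work surface, if the arm or the gripper's body presses on something with over 40 N, if the wrist force passes 120 N, or if a joint passes its speed limit or range.

## Robot

A 6-joint arm with a two-finger parallel gripper is mounted at the origin on the work surface. World frame = base frame: x ahead of the robot, y to its left, z up, the work surface at z = 0. Lengths are in mm, angles in rad, forces in N, time in s.
With the tool pointing down it reaches from about 300 to 875 mm from the base axis. Payload 6.4 kg.
Tool frame: the origin (TCP) lies on the centre line of the jaws, within the pads' length; the fingertips stand 17 mm ahead of it and the grasp point (between the pads) lies 2 mm behind it (r.nose_length is the x of the fingertips in the tool frame, in mm); x points along the fingers, y is the direction in which the jaws open and shut, and the axes are right-handed (so a half turn about x gives the same grasp; the last joint's range is limited). The gripper opens to 88 mm and grips with 3 to 60 N. Pads are 18 mm wide; open, the fingers measure 123 mm over their backs; the gripper's body (75 mm by 187 mm) begins 45 mm behind the grasp point.
Start: joints at [-1.463, 0.181, 1.607, -0, 1.354, -0.206], TCP at [177.504, -546.931, 255.714] pointing down, gripper open.
Joint ranges: [-2.99, 2.99], [-0.89, 2.07], [0.3, 2.58], [-1.14, 4.28], [0, 2.63], [-3.12, 3.12]. Speed limits (rad/s): [2.57, 2.57, 3.01, 3.14, 3.14, 3.14].

## Interface

Orientations are given as [roll, pitch, yaw] about the fixed x, y, z axes, in that order (R = Rz(yaw) Ry(pitch) Rx(roll)).
In Python, from plant import r, viewer gives the robot as it stands.
- The arm moves only by the tool servo_tool, never from a script. Its argument "moves" is text: rows parted by semicolons, each of 7 numbers parted by spaces: the shift along the world's x, y, z in mm, then the turn, a rotation vector about the world's x, y, z in degrees, then the gripper's target within -1 to 1 (shut at 1, half-way at 0, fully open at -1). A call has 1 to 12 rows; each row shifts and turns the commanded pose from where the row before left it; what a row does not reach is not made up. A row lasts 1/10 s, in which the tool goes at most 50 mm and 8.59 degrees, less where a joint would pass 70% of its speed; a pose out of reach is approached as far as the arm can. A call is refused whole if a number of a shift passes 50 or a number of a turn 8.59, either way. A call with a gripper value outside its range is refused whole. The fingers move at their own pace and stop on an object; the grip force is fixed at half the most. Time passes only in rows, so rows that do not move let the fingers close. It gives the time, the measured TCP pose, the force and the opening at its end, in the units of the state.
- r.get_obs(): the state, without advancing time (a new reading comes with each control period).
- viewer.capture(name): name is "side" or "top" or "wrist"; returns a dict with "frame" (400x640x3 uint8, red, green, blue), "range_z" (400x640 float32, mm along the optical axis (not along the pixel's ray), 0 where there is no reading), "fx", "fy", "cx", "cy" (pixels), "rvec" (rotation vector, rad) and "tvec" (3), from world to camera coordinates, as OpenCV has them; the wrist camera has in their place "T_tool_cam" (4x4, takes a point from camera to tool coordinates, whose origin is the TCP and whose axes are the tool frame's). Camera axes: x right, y down, z forward; pixel columns grow to the right and rows downward; lengths in mm; the calibration is good to about 2 mm. A picture is of the moment at which its call begins: read the wrist's pose just before it.
- r.finish_job(): hands the job in, once; it reports no verdict.
Trained networks look in a picture, given as the dict that the camera call returned (one of the last four; its "shot" number tells which), for a name from the list of things; names that differ only in an ending like _2 or _b are one class to them, and where a whole thing is asked for, a point or a joint stands for the part that bears it (a point fixed in the world has none). Each returns a list of dicts, best first, with "confidence" (0 to 1); they miss things now and then, are a little off and sometimes report something else, mostly with a low value. They report only what shows in the picture. A call takes as long as a camera call.
- viewer.masks_of(picture, thing): "mask" (400x640 bool, what is visible of it) and "pixel" ([column, row] in pixels, amid what is visible of it).
The state is a dict: "clock": time; "joints": joint angles; "qd": joint speeds; "tau": joint torques, N m; "position": TCP position; "orientation": TCP orientation; "wrist_force": force on the tool from outside, world axes, zero at the start; "torque": the same for the moment, N m; "finger_gap": finger opening in mm.
Only numpy, scipy, OpenCV 4.12 (cv2) and the standard library are available. Lean on these libraries where they do the work, as an engineer would, in place of code of your own. Each camera call takes 0.05 s, during which the arm holds its last target.

## Working session

There is one attempt and no reset: what is moved stays moved. The work goes in short steps, Python scripts to look and compute and a tool call to move; the robot and the scene stay as the last step left them, time stands still between calls to the robot, and variables do not carry over. Pictures are saved under pics/ and viewed, and the job is handed in when it is done.

Besides the shell and the picture viewer there is one more tool, called after "Request:" by a JSON object that holds its "api" and its "payload", one argument or row to a line. servo_tool: Moves the arm, as the interface text tells. Its arguments: {"type":"object","properties":{"moves":{"type":"string"}},"required":["moves"]}

```bash
mkdir -p pics; ls; cat > h.py <<'E'
import numpy as np, cv2
from plant import r, viewer
def cloud(p):
    z=p["range_z"].astype(float); v,u=np.mgrid[0:400,0:640]
    X=np.stack([(u-p["cx"])/p["fx"]*z,(v-p["cy"])/p["fy"]*z,z],-1)
    R,_=cv2.Rodrigues(np.array(p["rvec"],float)); t=np.array(p["tvec"],float).ravel()
    W=(X-t)@R
    W[z<=0]=np.nan
    return W
def save(p,n): cv2.imwrite("pics/"+n+".png",p["frame"][:,:,::-1])
E
python3 - <<'E'
from h import *
for c in ("top","side"):
    p=viewer.capture(c); save(p,c+"0"); W=cloud(p)
    np.savez(c+"0.npz",W=W)
    for t in ["potentiostat","cover","stand","beaker","jar","amber_bottle","tape"]:
        for d in viewer.masks_of(p,t)[:1]:
            m=d["mask"]&np.isfinite(W[...,0]); w=W[m]
            print(c,t,round(d["confidence"],2),d["pixel"],m.sum(),np.nanpercentile(w,[2,50,98],axis=0).round().tolist())
            np.save(f"{c}_{t}.npy",d["mask"])
print(r.get_obs())
E
```

```text
pics
top potentiostat 0.68 [217.9, 265.1] 7582 [[425.0, 165.0, 32.0], [515.0, 202.0, 240.0], [607.0, 265.0, 243.0]]
top cover 0.67 [215.2, 263.7] 6938 [[427.0, 166.0, 100.0], [515.0, 207.0, 240.0], [606.0, 264.0, 243.0]]
top stand 0.73 [321.0, 247.6] 5256 [[416.0, -59.0, 17.0], [547.0, 15.0, 24.0], [643.0, 77.0, 291.0]]
top beaker 0.62 [326.5, 285.7] 834 [[450.0, -29.0, 90.0], [472.0, -1.0, 144.0], [514.0, 37.0, 280.0]]
top jar 0.92 [432.7, 260.5] 850 [[498.0, -261.0, 12.0], [525.0, -226.0, 104.0], [551.0, -208.0, 108.0]]
top amber_bottle 0.9 [282.5, 145.4] 635 [[753.0, 79.0, 2.0], [771.0, 103.0, 84.0], [806.0, 136.0, 122.0]]
top tape 0.79 [345.5, 144.5] 133 [[748.0, -71.0, 8.0], [779.0, -45.0, 24.0], [795.0, -25.0, 27.0]]
side potentiostat 0.63 [427.6, 209.1] 7445 [[442.0, 174.0, 21.0], [604.0, 233.0, 194.0], [618.0, 277.0, 240.0]]
side cover 0.88 [427.2, 199.0] 6113 [[441.0, 175.0, 83.0], [594.0, 231.0, 221.0], [615.0, 275.0, 241.0]]
side stand 0.8 [339.5, 209.9] 4701 [[440.0, -47.0, 8.0], [565.0, 24.0, 37.0], [651.0, 82.0, 289.0]]
side beaker 0.91 [350.8, 160.9] 1081 [[453.0, -25.
[... 340 characters left out ...]
0], [800.0, -20.0, 25.0]]
{'clock': 0.8, 'joints': array([-1.46331062e+00,  1.80762784e-01,  1.60700894e+00, -2.83641022e-06,
        1.35383040e+00, -2.06298982e-01]), 'qd': array([-1.07176816e-03,  1.71651593e-06, -7.33183725e-05,  1.10824466e-03,
       -3.67406311e-04, -6.95628077e-04]), 'tau': array([-9.28321642e-04, -4.33781183e+01, -3.42154312e+01,  7.01531768e-02,
        3.06953397e-02, -5.79568905e-06]), 'position': array([ 177.49667435, -546.9218235 ,  255.73107642]), 'orientation': array([-1.49251084,  1.57078646,  1.96286712]), 'wrist_force': array([ 0.37451818,  0.22725152, -0.26348148]), 'torque': array([-0.00915297,  0.05468474, -0.01707898]), 'finger_gap': 88.21871243497547}
```

View pics/top0.png

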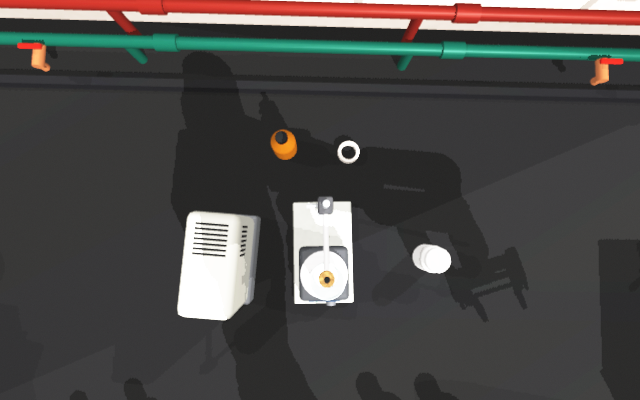

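View pics/side0.png

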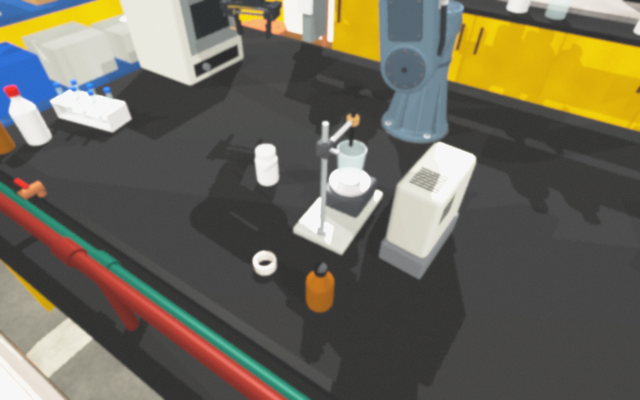

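```bash
cat > meas.py <<'E'
from h import *
def rect(P):
    P=P.astype(np.float32)
    c,s,a=cv2.minAreaRect(P); b=cv2.boxPoints((c,s,a))
    e=[b[1]-b[0],b[2]-b[1]]; L=max(e,key=np.linalg.norm)
    ang=np.arctan2(L[1],L[0]); ang=(ang+np.pi/2)%np.pi-np.pi/2
    return np.round(c,1),np.round(s,1),round(float(ang),4)
def trim(P,r0=6,k=5):
    from scipy.spatial import cKDTree
    t=cKDTree(P); n=np.array([len(x) for x in t.query_ball_point(P,r0)])
    return P[n>=k]
def measure(W,lim=(350,720,-160,330)):
    x,y,z=W[...,0],W[...,1],W[...,2]
    roi=(x>lim[0])&(x<lim[1])&(y>lim[2])&(y<lim[3])
    top=W[roi&(abs(z-240)<6)&(y>95)][:,:2]
    plate=W[roi&(abs(z-20)<6)&(y<95)][:,:2]
    out={}
    for n,P in(("cover",top),("plate",plate)):
        if len(P)>20:
            P=trim(P); out[n]=rect(P); print(n,len(P),*out[n])
    return out
E
python3 - <<'E'
from meas import *
for c in("top","side"):
    print(c); measure(np.load(c+"0.npz")["W"])
E
```

```text
top
cover 5406 [515.5 219.1] [ 95.4 186.7] -0.0654
plate 2713 [530.2   9.1] [240.1 140.1] 0.0388
side
cover 2551 [519.1 223. ] [ 93.4 183.7] -0.0634
plate 1940 [533.4  13. ] [239.8 139.7] 0.0356
```

Both networks and geometry agree: the plate is 240×140 at about (532, 11), yaw +0.037. The potentiostat is at about (517, 221), yaw −0.065, on the +y side. I'll swing high around to its +y side, tilt the tool and push with both fingertips low in −y.

Request:
{"api": "servo_tool", "payload": {
  "moves": "0 0 40 0 0 0 -1;5 30 30 0 0 6 -1;15 30 30 0 0 6 -1;15 30 30 0 0 6 -1;15 30 30 0 0 6 -1;15 30 20 0 0 6 -1;15 30 10 0 0 6 -1;15 30 0 0 0 6 -1;15 30 0 0 0 6 -1;15 30 0 0 0 6 -1;20 30 0 0 0 6 -1;20 30 0 0 0 6 -1"
}}

```text
clock: 2.0
position: [342.9, -215.6, 446.0]
orientation: [0.861, 1.57, -0.811]
wrist_force: [-0.1, -0.5, 0.3]
finger_gap: 88.4
```

Request:
{"api": "servo_tool", "payload": {
  "moves": "10 45 0 0 0 6 -1;10 45 0 0 0 0 -1;5 45 0 0 0 0 -1;5 45 0 0 0 0 -1;0 45 0 0 0 0 -1;0 45 0 0 0 0 -1;0 45 0 0 0 0 -1;0 45 0 0 0 0 -1;0 45 0 0 0 0 -1;10 45 0 0 0 0 -1;10 45 0 0 0 0 -1;10 45 0 0 0 0 -1"
}}

```text
clock: 3.2
position: [402.3, 325.2, 446.0]
orientation: [1.827, 1.57, 0.257]
wrist_force: [0.8, -0.7, 0.4]
finger_gap: 88.0
```

```bash
python3 - <<'E'
from h import *
o=r.get_obs(); print(o)
print([a for a in dir(r) if a[0]!='_'])
from scipy.spatial.transform import Rotation as R
print(R.from_euler('xyz',o['orientation']).as_matrix().round(3))
E
```

```text
{'clock': 3.2, 'joints': array([ 4.50279393e-01, -4.10219345e-02,  1.46785058e+00, -1.69459299e-04,
        1.71390692e+00,  4.49928736e-01]), 'qd': array([ 0.75462059,  0.8390974 , -0.786154  , -0.00535252, -0.05796451,
        0.75752245]), 'tau': array([ -1.40705623, -38.93208504, -32.82325387,   0.36274265,
         0.17544153,  -0.92237033]), 'position': array([402.26997969, 325.24388982, 445.95775992]), 'orientation': array([1.8274962 , 1.56992299, 0.25702629]), 'wrist_force': array([ 0.81116656, -0.68740358,  0.36321683]), 'torque': array([-0.0333033 , -0.11722769,  0.01654458]), 'finger_gap': 88.01476584131021}
['IKError', 'finish_job', 'get_obs', 'nose_length']
[[ 0.001  1.     0.   ]
 [ 0.     0.    -1.   ]
 [-1.     0.001 -0.   ]]
```

Request:
{"api": "servo_tool", "payload": {
  "moves": "20 20 -10 -8 0 0 -1;20 20 -10 -8 0 0 -1;20 20 -10 -8 0 0 -1;20 20 -10 -8 0 0 -1;20 10 -10 -8 0 0 -1;20 10 -10 -8 0 0 -1;0 0 0 -4 0 -2 -1;0 0 0 0 0 -1.7 -1;0 0 0 0 0 0 -1;0 0 0 0 0 0 -1"
}}

```text
clock: 4.2
position: [522.8, 422.6, 388.2]
orientation: [0.005, 0.668, -1.633]
wrist_force: [0.6, -0.2, 0.7]
finger_gap: 88.0
```

```bash
python3 - <<'E'
from h import *
o=r.get_obs(); print(o['joints'],o['position'],o['wrist_force'])
from scipy.spatial.transform import Rotation as R
print(R.from_euler('xyz',o['orientation']).as_matrix().round(3))
p=viewer.capture("side");save(p,"side1")
E
```

```text
[ 0.74308663  0.81199389  0.67938763 -0.76051213  2.23110552  0.51096117] [522.84929661 422.6436316  388.1949254 ] [ 0.5570472  -0.16389868  0.7339768 ]
[[-0.048  0.998 -0.044]
 [-0.784 -0.065 -0.618]
 [-0.619  0.004  0.785]]
```

View pics/side1.png

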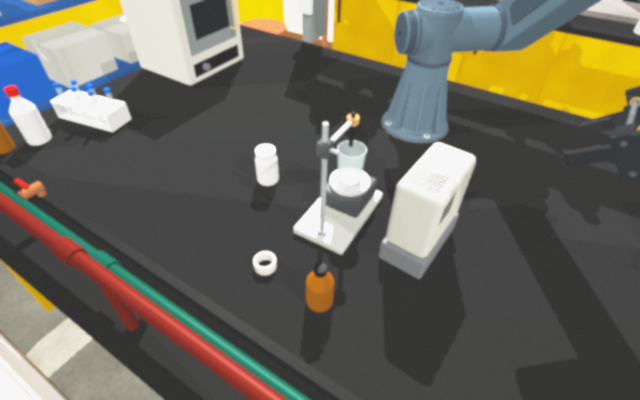

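Request:
{"api": "servo_tool", "payload": {
  "moves": "0 -4 -40 0 0 0 -1;0 -4 -40 0 0 0 -1;0 -4 -40 0 0 0 -1;0 -4 -40 0 0 0 -1;0 -4 -40 0 0 0 -1;0 -4 -40 0 0 0 -1;0 0 0 0 0 0 -1"
}}

```text
clock: 4.95
position: [520.6, 396.8, 141.6]
orientation: [-0.006, 0.659, -1.64]
wrist_force: [-0.3, -0.5, -0.9]
finger_gap: 88.3
```

```bash
python3 - <<'E'
from h import *
o=r.get_obs(); print(o['joints'],o['position'],o['wrist_force'])
p=viewer.capture("side");save(p,"side2")
E
```

```text
[ 0.72144647  0.95506726  0.93889691 -0.63185862  1.91591987  0.77695238] [520.57461358 396.81753361 141.62384026] [-0.33154012 -0.50198215 -0.92000421]
```

View pics/side2.png

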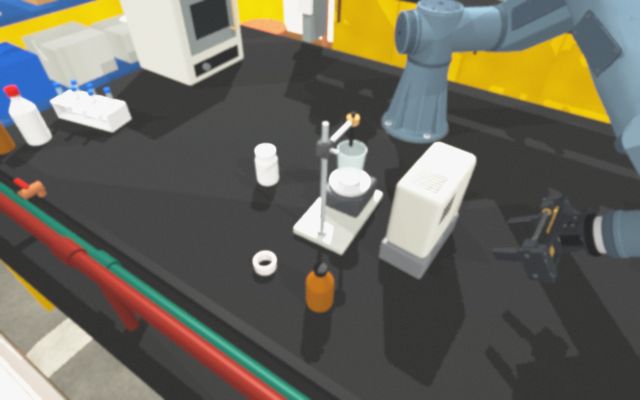

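Request:
{"api": "servo_tool", "payload": {
  "moves": "0 -2 -35 0 0 0 -1;0 0 -35 0 0 0 -1;0 -2 -25 0 0 0 -1;0 -20 -7 0 0 0 -1;0 -30 0 0 0 0 -1;0 -15 0 0 0 0 -1;0 0 0 0 0 0 -1"
}}

```text
clock: 5.7
position: [524.7, 329.8, 48.2]
orientation: [0.008, 0.666, -1.633]
wrist_force: [-0.0, 0.8, 0.2]
finger_gap: 88.3
```

```bash
python3 - <<'E'
from h import *
from meas import measure
o=r.get_obs(); print(o['joints'],o['position'],o['orientation'],o['wrist_force'])
p=viewer.capture("side");save(p,"side3");measure(cloud(p))
p=viewer.capture("top");save(p,"top3");measure(cloud(p))
E
```

```text
[ 0.65327117  0.97792955  1.10841174 -0.64311196  1.7150463   0.85270621] [524.65320818 329.83121794  48.17936592] [ 0.00769926  0.6663505  -1.63272981] [-0.01703397  0.75044225  0.16324919]
cover 2560 [519.9 223. ] [ 93.7 183.4] -0.0692
plate 1945 [533.9  13.3] [239.4 139.5] 0.03
cover 5424 [515.7 219.2] [ 95.  186.7] -0.0618
plate 2721 [530.2   9.1] [240.2 140.2] 0.0386
```

View pics/side3.png

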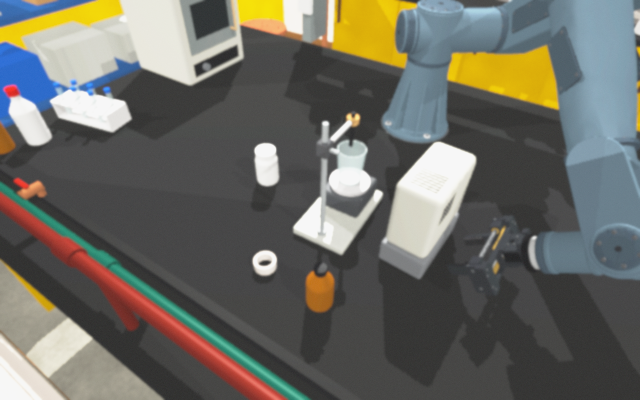

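View pics/top3.png

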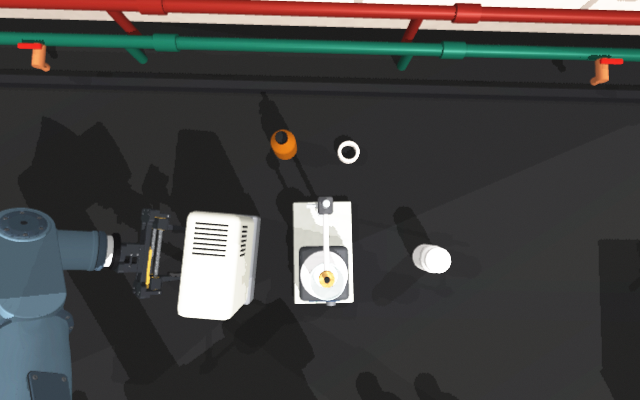

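Request:
{"api": "servo_tool", "payload": {
  "moves": "0 -10 -4 0 0 0 -1;0 -10 -3 0 0 0 -1;0 -5 0 0 0 0 -1;0 -3 0 0 0 0 -1;0 -3 0 0 0 0 -1;0 -2 0 0 0 0 -1;0 -2 0 0 0 0 -1"
}}

```text
clock: 6.5
position: [522.6, 295.1, 36.8]
orientation: [0.002, 0.663, -1.634]
wrist_force: [-0.3, -0.6, 0.0]
finger_gap: 88.4
```

Request:
{"api": "servo_tool", "payload": {
  "moves": "0 -2 0 0 0 0 -1;0 -2 0 0 0 0 -1;0 -1 0 0 0 0 -1;0 0 0 0 0 0 -1"
}}

```text
clock: 6.9
position: [522.6, 292.7, 36.9]
orientation: [0.004, 0.669, -1.631]
wrist_force: [-0.5, 11.2, -0.1]
finger_gap: 88.3
```

Request:
{"api": "servo_tool", "payload": {
  "moves": "0 -2 0 0 0 0 -1;0 -2 0 0 0 0 -1;0 -3 0 0 0 0.3 -1;0 -3 0 0 0 0.4 -1;0 -3 0 0 0 0.4 -1;0 -3 0 0 0 0.4 -1;0 -3 0 0 0 0.4 -1;0 -3 0 0 0 0.4 -1;0 -2 0 0 0 0.3 -1;0 0 0 0 0 0 -1"
}}

```text
clock: 7.9
position: [522.3, 268.6, 36.9]
orientation: [0.004, 0.668, -1.587]
wrist_force: [-2.2, 11.3, 0.4]
finger_gap: 88.3
```

```bash
python3 - <<'E'
from h import *
from meas import measure
o=r.get_obs(); print(o['joints'],o['position'],o['orientation'],o['wrist_force'])
p=viewer.capture("side");save(p,"side4");measure(cloud(p))
p=viewer.capture("top");save(p,"top4");measure(cloud(p))
E
```

```text
[ 0.59675116  0.90252144  1.28035579 -0.69762618  1.58425602  0.84067653] [522.34267444 268.60598767  36.91676661] [ 0.00374574  0.66803934 -1.58651457] [-2.21287871 11.25882406  0.3695655 ]
cover 2482 [522.4 198. ] [ 93.  185.1] -0.0204
plate 1936 [533.6  13. ] [240.2 139.4] 0.0391
cover 5406 [518.4 194.5] [ 95.6 186.6] -0.0299
plate 2720 [530.1   9.1] [240.2 140.1] 0.0393
```

View pics/side4.png

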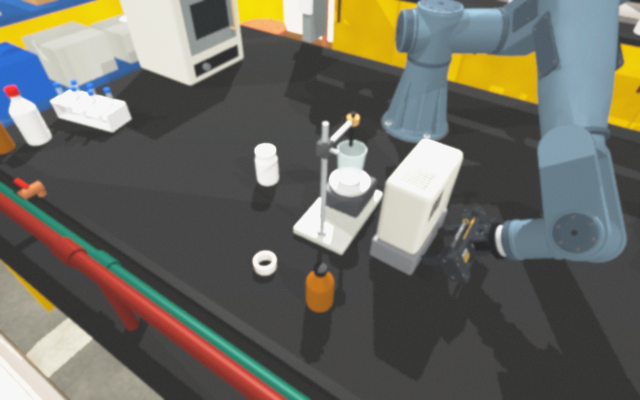

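Request:
{"api": "servo_tool", "payload": {
  "moves": "0 -3 0 0 0 0.3 -1;0 -3 0 0 0 0.4 -1;0 -3 0 0 0 0.4 -1;0 -4 0 0 0 0.4 -1;0 -4 0 0 0 0.4 -1;0 -4 0 0 0 0.4 -1;0 -4 0 0 0 0.4 -1;0 -4 0 0 0 0.4 -1;0 -3 0 0 0 0.4 -1;0 -3 0 0 0 0.3 -1;0 -3 0 0 0 0 -1;0 0 0 0 0 0 -1"
}}

```text
clock: 9.2
position: [522.8, 230.5, 36.9]
orientation: [0.005, 0.668, -1.519]
wrist_force: [-1.2, 10.4, -0.5]
finger_gap: 87.8
```

```bash
python3 - <<'E'
from h import *
from meas import measure
o=r.get_obs(); print(o['joints'],o['position'],o['orientation'],o['wrist_force'])
p=viewer.capture("side");save(p,"side5");measure(cloud(p))
p=viewer.capture("top");save(p,"top5");measure(cloud(p))
E
```

```text
[ 0.5626156   0.84285636  1.3956332  -0.75762995  1.488678    0.81759033] [522.794669   230.5076234   36.86842012] [ 0.00456602  0.66788364 -1.51905572] [-1.15545404 10.41439415 -0.51895226]
cover 2368 [527.7 160.5] [183.4  93.3] 0.0472
plate 1754 [576.7  14.7] [153.4 140.2] 0.0543
cover 5376 [523.9 156.1] [186.3  94.1] 0.0352
plate 2714 [530.3   9.1] [240.1 140.1] 0.0393
```

View pics/top5.png

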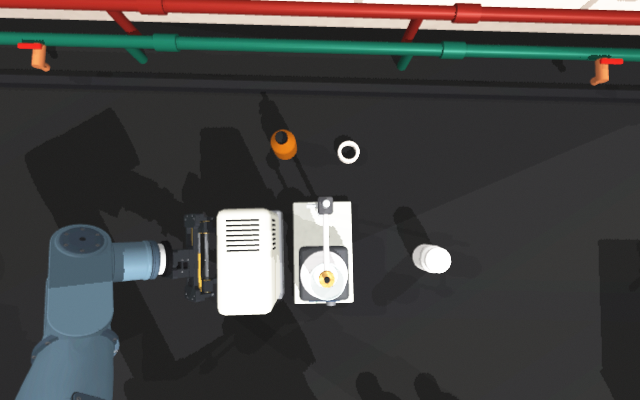

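Request:
{"api": "servo_tool", "payload": {
  "moves": "0 -2 0 0 0 0 -1;0 -2 0 0 0 0 -1;0.2 -2 0 0 0 0 -1;0.2 -2 0 0 0 0 -1;0 -2 0 0 0 0 -1;0.2 -2 0 0 0 0 -1;0 -2 0 0 0 0 -1;0.2 -2 0 0 0 0 -1;0 -1 0 0 0 0 -1;0 -1 0 0 0 0 -1;0 0 0 0 0 0 -1"
}}

```text
clock: 10.4
position: [524.0, 212.9, 36.9]
orientation: [0.005, 0.668, -1.518]
wrist_force: [-0.5, 12.2, 0.8]
finger_gap: 88.2
```

```bash
python3 - <<'E'
from h import *
from meas import measure
o=r.get_obs(); print(o['joints'],o['position'],o['orientation'],o['wrist_force'])
p=viewer.capture("side");save(p,"side6");measure(cloud(p))
p=viewer.capture("top");save(p,"top6");measure(cloud(p))
E
```

```text
[ 0.53946241  0.825572    1.42867181 -0.77222862  1.46375934  0.81564762] [523.99761269 212.91269434  36.87223278] [ 0.00547701  0.66841974 -1.51784682] [-0.51492701 12.20626093  0.81558649]
cover 2321 [529.4 142.8] [182.  93.] 0.0526
plate 1608 [589.9  14.7] [127.  140.5] -1.5323
cover 5196 [524.9 139.8] [187.3  94.4] 0.0348
plate 2734 [530.   12.6] [240.3 147.2] 0.0407
```

Request:
{"api": "servo_tool", "payload": {
  "moves": "0 -1 0 0 0 0 -1;0 -1 0 0 0 0 -1;0 -1 0 0 0 0 -1;0 -1 0 0 0 0 -1;0 0 0 0 0 0 -1"
}}

```text
clock: 11.0
position: [524.1, 208.9, 36.9]
orientation: [0.006, 0.668, -1.518]
wrist_force: [0.2, 12.6, -0.5]
finger_gap: 88.2
```

```bash
cat > chk.py <<'E'
from h import *
from meas import measure, rect, trim
o=r.get_obs(); print(o['position'],o['wrist_force'])
import sys
n=sys.argv[1]
W0=np.load("top0.npz")["W"]
p=viewer.capture("top");save(p,"top"+n);W=cloud(p)
x,y,z=(W[...,i] for i in range(3))
for nm,A in(("start",W0),("now",W)):
    P=A[(abs(A[...,2]-20)<6)&(A[...,1]<72)&(A[...,1]>-120)&(A[...,0]>380)&(A[...,0]<680)][:,:2]
    P=trim(P); 
    # far (-y) edge line: min y in x bins
    bx=np.arange(430,640,10); e=[np.percentile(P[abs(P[:,0]-b)<5][:,1],1) for b in bx]
    print(nm,"far edge fit at x=530, slope",np.polyfit(bx-530,e,1).round(3), "x ext",np.percentile(P[:,0],[.5,99.5]).round(1))
measure(W)
p2=viewer.capture("side");save(p2,"side"+n);measure(cloud(p2))
im=cv2.resize(p["frame"][180:340,160:400,::-1],None,fx=3.3,fy=3.3,interpolation=cv2.INTER_CUBIC);cv2.imwrite(f"pics/topz{n}.png",im)
im=cv2.resize(p2["frame"][120:300,280:500,::-1],None,fx=3,fy=3,interpolation=cv2.INTER_CUBIC);cv2.imwrite(f"pics/sidez{n}.png",im)
E
python3 chk.py 7
```

```text
[524.0824993  208.92657374  36.88204471] [ 0.17241984 12.62481096 -0.51448149]
start far edge fit at x=530, slope [ 3.7000e-02 -5.9635e+01] x ext [410.  650.1]
now far edge fit at x=530, slope [ 3.9000e-02 -5.9759e+01] x ext [410. 650.]
cover 4975 [525.7 139.2] [186.   91.1] 0.0177
plate 2744 [530.2  10.6] [240.3 143.1] 0.04
cover 2262 [529.5 140.4] [183.1  92.4] 0.025
plate 1587 [589.9  14.8] [127.  139.3] -1.5347
```

View pics/topz7.png

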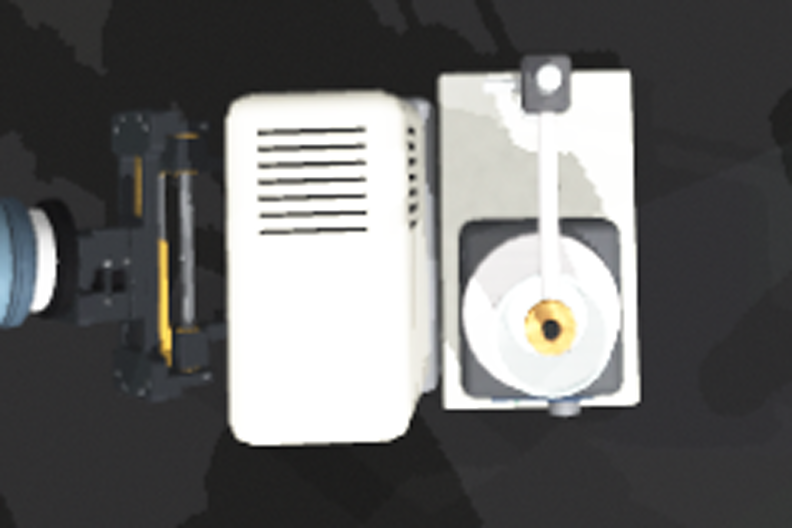

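View pics/sidez7.png

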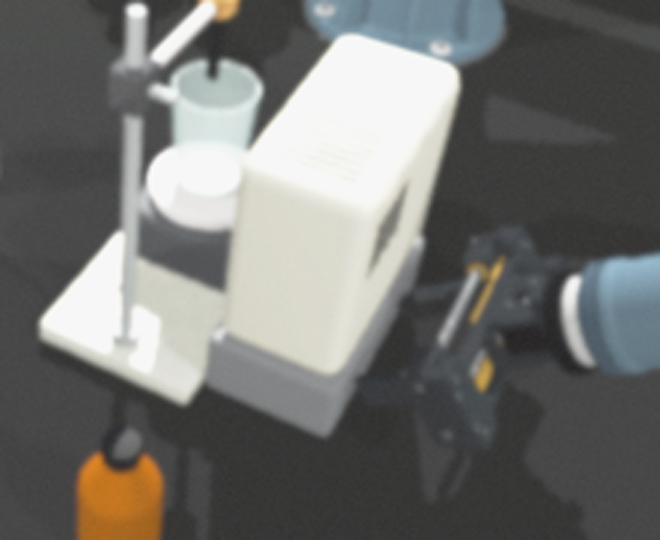

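The `y>95` crop in my measurement now clips the cover, so I'll widen it and re-measure.

```bash
sed -i 's/(abs(z-240)<6)&(y>95)/(abs(z-240)<6)\&(y>65)/' meas.py; python3 chk.py 8
```

```text
[524.11112401 208.9145174   36.87827691] [-0.15434686 11.86573165  0.80295905]
start far edge fit at x=530, slope [ 3.7000e-02 -5.9635e+01] x ext [410.  650.1]
now far edge fit at x=530, slope [ 4.0000e-02 -5.9731e+01] x ext [410.  650.1]
cover 5369 [525.4 134.9] [186.1  95.5] 0.0536
plate 2740 [530.1  10.7] [240.3 142.9] 0.0394
cover 2318 [530.7 138.6] [181.2  93.5] 0.0557
plate 1580 [589.9  15.1] [127.2 139.2] -1.5294
```

Request:
{"api": "servo_tool", "payload": {
  "moves": "0 -1 0 0 0 0 -1;0 -1 0 0 0 0 -1;0 0 0 0 0 0 -1"
}}

```text
clock: 11.5
position: [524.2, 207.3, 36.9]
orientation: [0.006, 0.669, -1.517]
wrist_force: [-0.2, 13.9, 0.4]
finger_gap: 88.0
```

```bash
python3 chk.py 9
```

```text
[524.17198579 207.29910935  36.89212885] [-0.19121015 13.89233908  0.37582067]
start far edge fit at x=530, slope [ 3.7000e-02 -5.9635e+01] x ext [410.  650.1]
now far edge fit at x=530, slope [ 3.9000e-02 -5.9733e+01] x ext [410. 650.]
cover 5363 [525.7 133.5] [187.8  94.7] 0.0545
plate 2734 [530.2  10.2] [239.9 141.9] 0.0382
cover 2301 [529.8 137.5] [184.4  93.7] 0.0457
plate 1569 [589.1  19.1] [128.1 147.7] -1.529
```

The force has risen and the gap is about 0–1 mm, with the stand unmoved. Now I'll back straight off.

Request:
{"api": "servo_tool", "payload": {
  "moves": "0 2 0 0 0 0 -1;0 4 0 0 0 0 -1;0 10 0 0 0 0 -1;0 20 0 0 0 0 -1;0 30 0 0 0 0 -1;0 30 0 0 0 0 -1;0 20 0 0 0 0 -1;0 0 0 0 0 0 -1;0 0 0 0 0 0 -1"
}}

```text
clock: 12.5
position: [523.0, 320.0, 36.3]
orientation: [0.001, 0.662, -1.523]
wrist_force: [-0.5, 0.5, -0.6]
finger_gap: 88.0
```

```bash
python3 chk.py 10; python3 - <<'E'
from h import *
p=viewer.capture("side"); W=cloud(p)
for t in ["potentiostat","beaker","jar","amber_bottle","tape"]:
    for d in viewer.masks_of(p,t)[:1]:
        w=W[d["mask"]&np.isfinite(W[...,0])]
        print(t,round(d["confidence"],2),np.nanpercentile(w,[50],axis=0).round().tolist())
E
```

```text
[523.01744167 319.97395826  36.33223829] [-0.47632355  0.53967352 -0.57538059]
start far edge fit at x=530, slope [ 3.7000e-02 -5.9635e+01] x ext [410.  650.1]
now far edge fit at x=530, slope [ 4.0000e-02 -5.9701e+01] x ext [410.1 650.1]
cover 5370 [525.4 133.7] [186.8  94.8] 0.0474
plate 2732 [530.1  10.2] [240.3 142.1] 0.0378
cover 2308 [529.4 137.3] [181.7  92.8] 0.0499
plate 1573 [590.   19.3] [126.2 148.5] -1.5377
potentiostat 0.71 [[610.0, 154.0, 189.0]]
beaker 0.86 [[504.0, 13.0, 154.0]]
jar 0.64 [[540.0, -221.0, 68.0]]
amber_bottle 0.78 [[797.0, 119.0, 76.0]]
tape 0.57 [[776.0, -43.0, 18.0]]
```

View pics/sidez10.png

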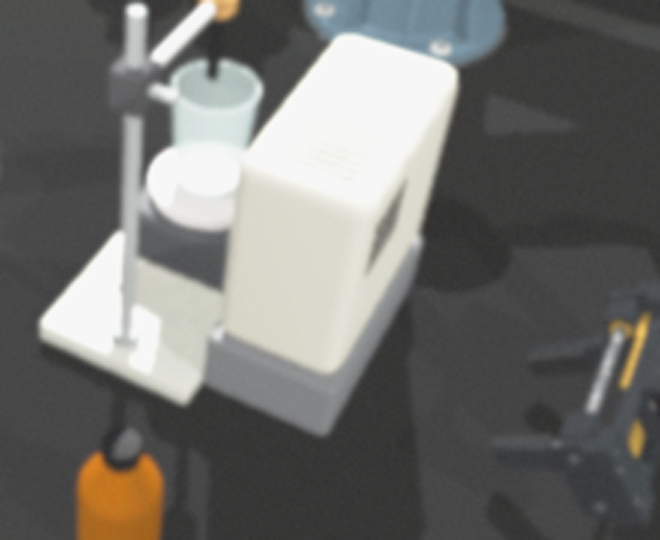

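View pics/topz10.png

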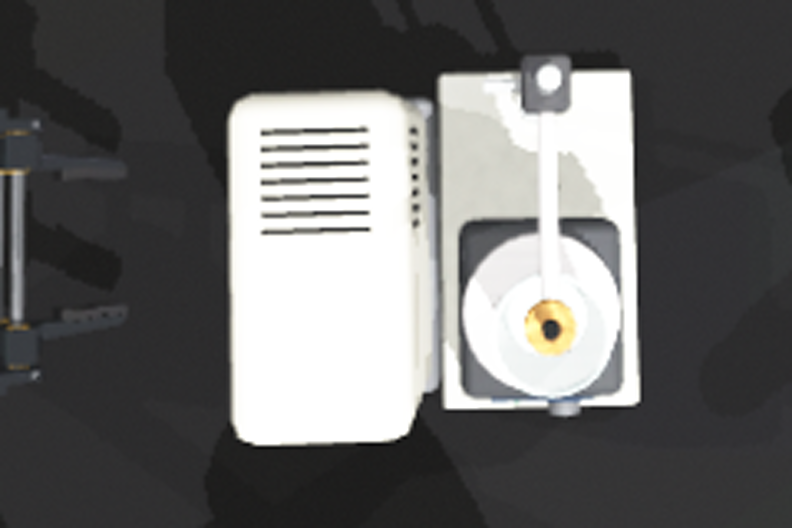

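The tray stands against the plate edge, at column 440 of the top zoom. The fingers are well clear and nothing else has moved.

```bash
python3 -c "
from plant import r
print(r.finish_job())"
```

```text
the job is handed in; nothing more can be done
None
```

I slid the potentiostat about 86 mm to the cell stand, turning it about 0.11 rad on the way. Both fingertips pushed low on the grey tray, roughly 20–35 mm up, at about 10–14 N. I then backed the arm about 110 mm straight off and handed the job in at about 12.6 s. `finish_job` reports no verdict.

**Last checks**
- **Gap:** the potentiostat's centre is about 124–125 mm from the plate's centre line, in both cameras. The limit is 135 mm, and 124 mm is contact.
- **Square and level:** it is about 0.01 rad off square to the plate and about 0 mm off front to back.
- **Upright:** I did not compute its tilt. It looks upright, and its top was still within 6 mm of 240 mm.
- **Stand:** its far edge moved less than 0.2 mm.
- **Beaker, jar, bottle and tape:** their centres in the side view are within 2 mm of the start.
- **Robot:** it was touching nothing, with about 0.5 N of sensor noise.

**Checks that disagreed**
- One height-map crop briefly clipped the cover and gave a wrong angle, so I widened it and measured again.
- The side camera's fit of the plate failed near the end because the potentiostat hid part of it. I used its earlier fit and the top view's far edge instead.
- The two cameras differ by about 4 mm in absolute position, so I compared positions only within one camera.

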